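# Clear the label and bring the hand scanner to bear on it

### The arm

A 7-joint arm with a two-finger parallel gripper is mounted at the origin on the work surface. World frame = base frame: x ahead of the robot, y to its left, z up, the work surface at z = 0. Lengths are in m, angles in rad, forces in N, time in s.
With the tool pointing down it reaches from about 0.4 to 0.875 m from the base axis. Payload 6.5 kg.
Tool frame: the origin (TCP) lies between the finger pads; the fingertips stand 22 mm ahead of it and the grasp point (between the pads) lies 3 mm ahead of it; z points along the fingers, y is the line along which they close (so a half turn about z gives the same grasp; the last joint's range is limited). The gripper opens to 88 mm and grips with 3 to 60 N. Pads are 18 mm wide; open, the fingers measure 123 mm over their backs; the gripper's body (75 mm by 187 mm) begins 45 mm behind the grasp point.
Start: joints at [1.237, 0.536, -0.004, 1.538, 0.003, 1.067, -0.071], TCP at [0.172, -0.627, 0.261] pointing down, gripper open.
Joint ranges: [-2.7, 2.7], [-0.37, 2.16], [-1.27, 1.26], [0.24, 2.4], [-1.31, 4.45], [0.19, 1.91], [-2.76, 2.76]. Speed limits (rad/s): [2.39, 2.39, 3.14, 3.14, 3.14, 3.14, 3.14].

### API

Orientations are given as a unit quaternion [x, y, z, w].
In Python, from station import r, viewer gives the robot as it stands.
- The arm moves only by the tool step_arm, never from a script. Its argument "rows" is one flat list of numbers, 7 for each row, row after row: the turn, a rotation vector about the tool's x, y, z in degrees, then the shift along the tool's x, y, z in m, then the opening, from 0 (shut) to 1 (fully open). A call has 1 to 12 rows; each row is the pose to reach, as a shift and turn from the pose commanded when the call began, along the tool's axes at that moment; what a row does not reach only later rows make up. A row lasts 1/12 s, in which the tool goes at most 41.7 mm and 7.16 degrees, less where a joint would pass 70% of its speed; a pose out of reach is approached as far as the arm can. A call with a gripper value outside its range is refused whole. The fingers move at their own pace and stop on an object; "squeeze" is the grip in N (left out, the last holds). Time passes only in rows, so rows that repeat a pose let the fingers close. It gives the time, the measured TCP pose, the force, the opening and the grip force at its end, in the units of the state.
- r.read_state(): the state, without advancing time (a new reading comes with each control period).
- viewer.grab_frame(name): name is "scene" or "side" or "wrist"; returns the picture (400x640x3 uint8, red, green, blue); there is no depth.
- viewer.camera_model(name): a dict with "intrinsics" (3x3 intrinsics, pixels), "distortion" ([k1, k2, p1, p2, k3] as OpenCV has them; the pictures are not rectified), "rvec" (rotation vector, rad) and "tvec" (3), from world to camera coordinates, as OpenCV has them; the wrist camera has in their place "hand_eye" (4x4, takes a point from camera to tool coordinates, whose origin is the TCP and whose axes are the flange's). Camera axes: x right, y down, z forward; pixel columns grow to the right and rows downward; lengths in m; the calibration is good to about 2 mm. A picture is of the moment at which its call begins: read the wrist's pose just before it. camera_model takes no time and is no camera call.
- r.hand_in(): hands the job in; it is judged then, once.
The state is a dict: "clock": time; "joint_pos": joint angles; "joint_vel": joint speeds; "joint_efforts": joint torques, N m; "tcp_pos": TCP position; "eef_rot": TCP orientation; "force": force on the tool from outside, world axes, zero at the start; "wrist_torque": the same for the moment, N m; "grip_width": opening from 0.0 (shut) to 1.0 (fully open); "grip_force": force on a finger pad.
Only numpy, scipy, OpenCV 4.12 (cv2) and the standard library are available. Lean on these libraries where they do the work, as an engineer would, in place of code of your own. Each camera call takes 0.05 s, during which the arm holds its last target. There are 200 camera calls.

### The job

A pail of screws is standing on the barcode label of the cream storage box: lift it off and set it down upright, without dropping it, wholly on the round cork mat. Then draw the yellow hand scanner out of its cradle, tip it so that its window looks down at a slant of about 45 degrees at the middle of the label from about 10 cm away, and finish holding it raised there, still in the gripper and touching nothing else. Leave the other things on the bench where they are.

Things in the scene. Friction and masses are not known exactly. Their poses are not given: they have to be found in the camera images.
- storage_box: Cream storage box with tan trim, fixed to the bench, 200 (its x) x 160 (its y) x 85 mm high, flat top. Origin: centre of its underside, z up.
- label (a point): Middle of the white barcode label (60 mm along the box's x, 90 mm along its y, no thickness) in the centre of the storage box's top, 85 mm above the bench. Axes as the box, z up.
- pail: Loose small blue pail of screws (contents fixed in it), about 0.35 kg (0.25 to 0.5), round, 64 mm across at the foot, 80 mm at the rim, 65 mm high, with a rigid upright arch handle across it in its y-z plane, 38 mm to each side. Starts upright on the label. Origin: centre of its underside, z up.
- pail_handle (a point): Middle of the pail's handle grip: a wooden bar 14 mm thick and 46 mm long along the pail's y, 120 mm above the pail's underside (top of the bar at 127 mm). Free space of 48 mm between bar and rim, so it can be pinched from above across the pail's x. Axes as the pail.
- mat: Round cork mat, 150 mm across, 6 mm thick, fixed to the bench, where the pail goes. Origin: centre of its underside.
- cradle: Grey cradle fixed to the bench: foot 120 (x) x 100 (y) x 12 mm, with an upright pocket in its middle, open at the top, 40 (x) x 34 (y) mm inside, 52 x 46 mm outside, its floor 12 mm and its mouth 75 mm above the bench. Origin: centre of its underside, z up.
- scanner: Loose pistol-shaped hand scanner, 0.13 to 0.25 kg. Origin: underside of its black handle, 34 (x) x 28 (y) mm, z from 0 to 104 mm. On it a yellow head: x -61.5 to +33.5, 50 wide (y), z 100 to 142 mm; its flat sides can be gripped from above. The window looks along -x. Starts upright, handle 63 mm deep in the cradle's pocket with 3 mm play each side; draw it straight up.
- scanner_window (a point): Middle of the scanner's red window, in the scanner's frame at (-64.5, 0, 121) mm. Axes as the scanner: it looks straight along its own -x, so the aimed point must lie on its -x axis.
- tape_roll: Bystander: loose roll of clear tape lying flat, 90 mm across, 24 mm high. Origin: centre of its underside.
- screwdriver: Bystander: loose screwdriver, 190 mm long, lying on the bench along its x.
- jar: Bystander: loose amber jar, 60 mm across, 85 mm high. Origin: centre of its underside.
- mug: Bystander: loose white mug, 80 mm across, 90 mm high. Origin: centre of its underside.
- multimeter: Bystander: loose orange multimeter lying flat, 80 x 155 x 32 mm. Origin: centre of its underside.
- padlock: Bystander: loose brass padlock standing upright, 45 x 22 x 68 mm. Origin: centre of its underside.
There are look-alikes about, which are no part of the job. Leave any red look-alike of the pail alone.

How it is judged:
On the way, in this order (a step that is already met when the one before it is completed fails the run):
1. the pail is lifted clear of the storage box (z of pail in the frame of storage_box above 0.095 m and contact force between pail and storage_box below 0.05 N and contact force between the fingers and pail above 0.5 N), for 0.1 s.
2. the pail stands upright, at rest and released, wholly on the cork mat (horizontal distance between pail and mat below 0.036 m and z of pail in the frame of mat below 0.012 m and angle between pail's own z axis and vertical below 0.1 rad and contact force between the fingers and pail below 0.05 N and linear speed of pail below 0.02 m/s), for 0.2 s.
3. the scanner is drawn out of the cradle's pocket (z of scanner in the frame of cradle above 0.08 m and contact force between scanner and cradle below 0.05 N and contact force between the fingers and scanner above 0.5 N), for 0.2 s.
At the end, for the whole second after the job is handed in: Pail released, upright (6 deg), within 36 mm of the mat's centre. Scanner gripped, still, touching nothing else, handle end 30 mm and window 100 mm above the bench; its view slants 25 to 60 deg down and passes within 18 mm (its y and z) of the label's middle, 60 to 150 mm ahead of the window (horizontal distance between pail and mat below 0.036 m and z of pail in the frame of mat below 0.012 m and angle between pail's own z axis and vertical below 0.1 rad and contact force between each of the fingers, scanner and pail below 0.05 N and x of label in the frame of scanner_window between -0.15 and -0.06 m and y of label in the frame of scanner_window between -0.018 and 0.018 m and z of label in the frame of scanner_window between -0.018 and 0.018 m and angle between scanner's own x axis and vertical between 0.52 and 1.13 rad and height (world z) of scanner_window above 0.1 m and height (world z) of scanner above 0.03 m and contact force between the fingers and scanner above 0.5 N and linear speed of scanner below 0.03 m/s and contact force between scanner and cradle below 0.05 N and contact force between scanner and storage_box below 0.05 N and contact force between scanner and mat below 0.05 N and contact force between scanner and tape_roll below 0.05 N and contact force between scanner and screwdriver below 0.05 N and contact force between scanner and jar below 0.05 N and contact force between scanner and mug below 0.05 N and contact force between scanner and multimeter below 0.05 N and contact force between scanner and padlock below 0.05 N); the arm keeps its last pose, push and grip.
It fails at once if the pail is tipped over 35 deg (angle between pail's own z axis and vertical above 0.61 rad).
It fails at once if the pail is dropped (contact force between the fingers and pail below 0.05 N and linear speed of pail above 0.4 m/s).
It fails at once if one of the other loose things (tape, screwdriver, jar, mug, multimeter, padlock) is shifted by over 30 mm (distance of any of tape_roll, screwdriver, jar, mug, multimeter, padlock from where it was at the start of the episode above 0.03 m).
It also fails if it takes over 64 s, if anything falls off the work surface, if the arm or the gripper's body presses on something with over 40 N, if the wrist force passes 120 N, or if a joint passes its speed limit or range.

## Working session

There is one attempt and no reset: what is moved stays moved. The work goes in short steps, Python scripts to look and compute and a tool call to move; the robot and the scene stay as the last step left them, time stands still between calls to the robot, and variables do not carry over. Pictures are saved under pics/ and viewed, at most 10 in all, crops included, and the job is handed in when it is done.

Besides the shell and the picture viewer there is one more tool, called after ">>>" as a command line: name --argument value ..., lists and objects as JSON in quotes. step_arm: Moves the arm, as the interface text tells. Its arguments: {"type":"object","properties":{"rows":{"type":"array"},"squeeze":{"type":"number"}},"required":["rows"]}

```bash
mkdir -p pics; ls; python3 - <<'E'
from station import r, viewer
import cv2,numpy as np
for n in ["scene","side"]:
    im=viewer.grab_frame(n); cv2.imwrite(f"pics/{n}0.png",im[:,:,::-1])
    m=viewer.camera_model(n); print(n,{k:np.round(v,4).tolist() for k,v in m.items()})
m=viewer.camera_model("wrist");print({k:np.round(v,4).tolist() for k,v in m.items()})
print(r.read_state())
E
```

```text
pics
scene {'intrinsics': [[362.7206, 0.0, 319.8927], [0.0, 362.7206, 197.5442], [0.0, 0.0, 1.0]], 'distortion': [-0.0385, 0.0, 0.0, 0.0, 0.0], 'rvec': [2.3379, 1.0039, -0.3038], 'tvec': [-0.3302, -0.2406, 1.491]}
side {'intrinsics': [[467.5631, 0.0, 324.6904], [0.0, 467.5631, 196.4984], [0.0, 0.0, 1.0]], 'distortion': [0.0481, 0.0, 0.0, 0.0, 0.0], 'rvec': [0.4366, -2.6044, 1.3997], 'tvec': [0.4702, 0.2193, 1.2517]}
{'intrinsics': [[283.3139, 0.0, 316.7848], [0.0, 283.3139, 197.5972], [0.0, 0.0, 1.0]], 'distortion': [-0.0352, 0.0, 0.0, 0.0, 0.0], 'hand_eye': [[0.0001, -0.964, -0.2658, 0.0675], [1.0, 0.0, 0.0002, -0.0014], [-0.0002, -0.2658, 0.964, -0.1241], [0.0, 0.0, 0.0, 1.0]]}
{'clock': 0.1, 'joint_pos': array([ 1.23677557,  0.53709297, -0.00445437,  1.53873909,  0.00262651,
        1.06730828, -0.07120179]), 'joint_vel': array([-0.00024564, -0.00180413,  0.00030645, -0.00399294, -0.00018691,
       -0.00122546, -0.00057807]), 'joint_efforts': array([ 2.63419643e-03, -5.72081494e+01,  9.93731730e-01, -2.52232575e+01,
       -5.62352466e-02,  1.35357215e-02,  9.49353807e-05]), 'tcp_pos': array([ 0.17186815, -0.62633899,  0.2599386 ]), 'eef_rot': array([ 9.91040679e-01,  1.33558145e-01, -1.66648248e-04, -7.52780603e-04]), 'force': array([ 0.62609866, -0.31164035,  0.20457406]), 'wrist_torque': array([-0.00353737, -0.03473667,  0.02510567]), 'grip_force': 0.0, 'grip_width': 1.0018332819544524}
```

View pics/scene0.png

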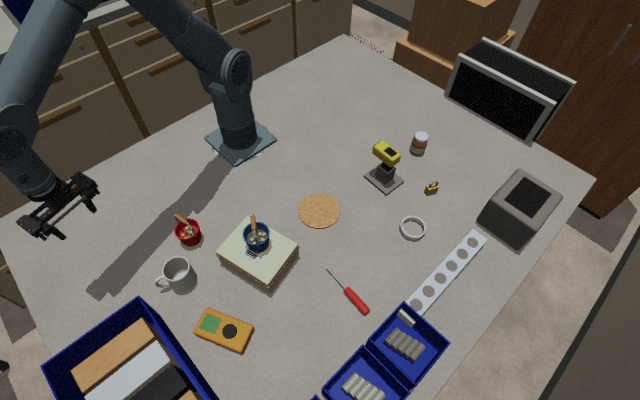

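View pics/side0.png

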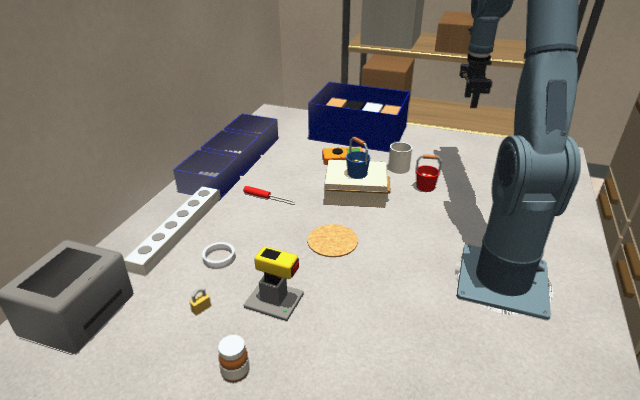

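Scene view: the blue pail is at (257,236) on the cream box. The red pail at (188,230) stands on the bench and is the look-alike. The mat is at (319,211), the scanner at (386,153) in its cradle, and the side view shows its red window at about (296,268). I'll confirm with one enlarged crop from both views.

```bash
cat > h.py <<'E'
import cv2,numpy as np
from scipy.spatial.transform import Rotation as R
from station import r, viewer
def cam(n):
    m=viewer.camera_model(n); return m
def ray(n,uv,tcp=None,m=None):
    m=m or viewer.camera_model(n); uv=np.array(uv,float).reshape(-1,1,2)
    p=cv2.undistortPoints(uv,np.array(m["intrinsics"]),np.array(m["distortion"])).reshape(-1,2)
    d=np.c_[p,np.ones(len(p))]
    if n=="wrist":
        T=np.eye(4);T[:3,:3]=R.from_quat(tcp[1]).as_matrix();T[:3,3]=tcp[0];T=T@np.array(m["hand_eye"])
        return T[:3,3],d@T[:3,:3].T
    Q=cv2.Rodrigues(np.array(m["rvec"]))[0]; t=np.array(m["tvec"]).ravel()
    return -Q.T@t,d@Q
def plane(n,uv,z,tcp=None):
    o,d=ray(n,uv,tcp); return o+d*((z-o[2])/d[:,2])[:,None]
def blobs(bgr,lo,hi,amin=20,roi=None):
    m=cv2.inRange(cv2.cvtColor(bgr,cv2.COLOR_BGR2HSV),lo,hi)
    if roi: k=np.zeros_like(m);x,y,w,h=roi;k[y:y+h,x:x+w]=255;m&=k
    cs=cv2.findContours(m,cv2.RETR_EXTERNAL,cv2.CHAIN_APPROX_NONE)[0]
    return sorted([c for c in cs if cv2.contourArea(c)>amin],key=cv2.contourArea,reverse=True)
E
python3 - <<'E'
from h import *
a=cv2.imread("pics/scene0.png");b=cv2.imread("pics/side0.png")
cr=[a[200:300,165:315],a[130:205,350:450-0],b[130:215,310:450],b[240:320,230:320]]
cr=[cv2.resize(c,(400,300),interpolation=cv2.INTER_CUBIC) for c in (a[200:300,165:298],a[130:205,345:445],b[130:214,315:427],b[240:324,220:332])]
cv2.imwrite("pics/crop.png",np.vstack([np.hstack(cr[:2]),np.hstack(cr[2:])]))
# mat
for n,im,roi in(("scene",a,(285,185,70,50)),("side",b,(295,220,75,45))):
    c=blobs(im,(8,70,100),(25,255,255),roi=roi)[0]; p=plane(n,c.reshape(-1,2),.006)
    print(n,"mat",cv2.minEnclosingCircle(p[:,:2].astype(np.float32)))
# box top
for n,im,roi in(("scene",a,(210,210,95,80)),("side",b,(318,155,80,55))):
    c=blobs(im,(18,15,120),(40,110,255),roi=roi)
    c=np.vstack(c[:3]); p=plane(n,c.reshape(-1,2),.085)
    q=cv2.minAreaRect(p[:,:2].astype(np.float32)); print(n,"box",q,cv2.boxPoints(q).round(3).tolist())
# scanner
for n,im,roi in(("scene",a,(365,135,45,35)),("side",b,(245,240,60,45))):
    c=blobs(im,(20,120,80),(35,255,255),roi=roi)
    for k in c[:2]: 
        p=plane(n,k.reshape(-1,2),.154);print(n,"scan",cv2.boundingRect(k),cv2.minAreaRect(p[:,:2].astype(np.float32)))
E
```

```text
scene mat ((0.47951364517211914, -0.007551444228738546), 0.07499996572732925)
side mat ((0.47387900948524475, -0.0034206113778054714), 0.07699735462665558)
scene box ((0.4786570072174072, -0.2841529846191406), (0.3112548887729645, 0.2708234190940857), 46.83264923095703) [[0.27300000190734863, -0.3050000071525574], [0.47099998593330383, -0.49000000953674316], [0.6840000152587891, -0.2630000114440918], [0.4860000014305115, -0.07800000160932541]]
side box ((0.45370006561279297, -0.23135098814964294), (0.27801692485809326, 0.33087781071662903), 19.239151000976562) [[0.2680000066757202, -0.12099999934434891], [0.37700000405311584, -0.43299999833106995], [0.6389999985694885, -0.34200000762939453], [0.5299999713897705, -0.028999999165534973]]
scene scan (373, 141, 28, 22) ((0.5351427793502808, 0.2606070637702942), (0.10200510919094086, 0.0627322718501091), 1.1805548667907715)
side scan (255, 246, 43, 33) ((0.5170956254005432, 0.2915295660495758), (0.07977236807346344, 0.1063806489109993), 86.88530731201172)
```

View pics/crop.png

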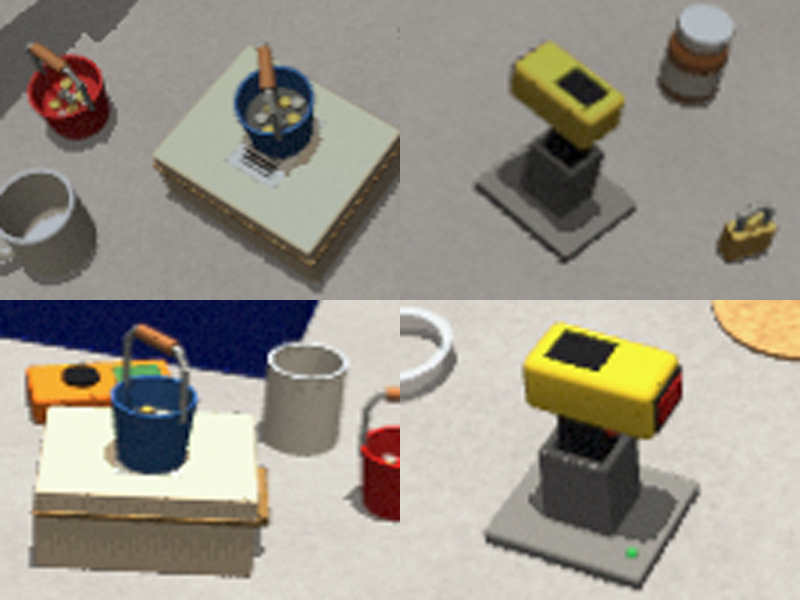

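The crop confirms it: the blue pail with the orange-brown grip stands on the barcode label of the cream box, and the red one is on the bench. The scanner's red window faces the robot (upper left in the scene view). Next I'll triangulate the grip bar and the corners of the box.

```bash
cat >> h.py <<'E'
def tri(a,b):
    (o1,d1),(o2,d2)=a,b; A=np.c_[d1[0],-d2[0]]; s=np.linalg.lstsq(A,o2-o1,rcond=None)[0]
    p,q=o1+d1[0]*s[0],o2+d2[0]*s[1]; return (p+q)/2,np.linalg.norm(p-q)
def local(p):
    "world shift to tool axes of current pose"
    s=r.read_state(); return R.from_quat(s["eef_rot"]).inv().apply(np.array(p)-s["tcp_pos"])
E
python3 - <<'E'
from h import *
a=cv2.imread("pics/scene0.png");b=cv2.imread("pics/side0.png")
cs=blobs(a,(5,100,80),(18,255,255),8,(245,210,25,30)); cb=blobs(b,(5,100,80),(18,255,255),8,(345,132,28,25))
g=[]
for n,c in(("scene",cs),("side",cb)):
    for k in c: print(n,cv2.contourArea(k),cv2.minAreaRect(k))
    k=c[0];M=cv2.minAreaRect(k); g.append(M[0]); p=plane(n,k.reshape(-1,2),.207); q=cv2.minAreaRect(p[:,:2].astype(np.float32));print("bar",q)
print("bar tri",tri(ray("scene",g[0]),ray("side",g[1])))
print(plane("scene",[(248.3,215),(298.3,243.3),(267.7,284.3),(216,253.3)],.085).round(3))
print(plane("side",[(329,160.2),(386,162),(387,186),(325.4,184.6)],.085).round(3))
E
```

```text
scene 42.0 ((253.5, 221.5), (5.0, 13.0), 0.0)
bar ((0.4765663743019104, -0.26616543531417847), (0.013489719480276108, 0.044663649052381516), 60.000125885009766)
side 25.0 ((358.0, 140.0), (10.666986465454102, 3.224903106689453), 29.744882583618164)
bar ((0.47778797149658203, -0.2645103931427002), (0.01666952483355999, 0.04708202928304672), 55.027076721191406)
bar tri (array([ 0.4775773 , -0.26363145,  0.20724608]), np.float64(0.000482093380985113))
[[ 0.375 -0.225  0.085]
 [ 0.563 -0.177  0.085]
 [ 0.602 -0.329  0.085]
 [ 0.418 -0.381  0.085]]
[[ 0.591 -0.319  0.085]
 [ 0.402 -0.371  0.085]
 [ 0.365 -0.221  0.085]
 [ 0.551 -0.165  0.085]]
```

```bash
python3 - <<'E'
from h import *
print(local([.477,-.264,.30]))
E
```

```text
[ 0.3901605  -0.26869812 -0.03969899]
```

>>> step_arm --rows '[0,0,0,0.05,-0.03,-0.04,1,0,0,12,0.39,-0.269,-0.04,1,0,0,20,0.39,-0.269,-0.04,1,0,0,28,0.39,-0.269,-0.04,1,0,0,35,0.39,-0.269,-0.04,1,0,0,42,0.39,-0.269,-0.04,1,0,0,47,0.39,-0.269,-0.04,1,0,0,47,0.39,-0.269,-0.04,1,0,0,47,0.39,-0.269,-0.04,1,0,0,47,0.39,-0.269,-0.04,1,0,0,47,0.39,-0.269,-0.04,1,0,0,47,0.39,-0.269,-0.04,1]' --squeeze 25

```text
clock: 1.1
tcp_pos: [0.4787, -0.2608, 0.3007]
eef_rot: [0.962, -0.271, 0.0, -0.001]
force: [-0.2, 0.1, 0.0]
grip_width: 1.0
grip_force: 0.0
```

```bash
python3 - <<'E'
from h import *
s=r.read_state(); im=viewer.grab_frame("wrist")[:,:,::-1].copy(); cv2.imwrite("pics/w1.png",im)
print(s["tcp_pos"],s["joint_pos"]); tcp=(s["tcp_pos"],s["eef_rot"])
for k in blobs(im,(5,100,80),(18,255,255),100)[:3]:
    p=plane("wrist",k.reshape(-1,2),.207,tcp); print(cv2.boundingRect(k),cv2.minAreaRect(p[:,:2].astype(np.float32)))
E
```

```text
[ 0.47868055 -0.26076791  0.30068098] [ 0.4420919   0.31537762 -0.03143339  1.77411601  0.01006649  1.0523922
 -1.71340908]
(371, 0, 126, 59) ((0.5461786389350891, -0.39583709836006165), (0.08645551651716232, 0.03724242001771927), 59.60900115966797)
(316, 176, 18, 57) ((0.4763113558292389, -0.2658618986606598), (0.013444005511701107, 0.046968862414360046), 58.461029052734375)
(289, 337, 191, 6) ((0.3329025208950043, -0.2457732856273651), (0.17994734644889832, 0.0038800870534032583), 58.7213020324707)
```

View pics/w1.png

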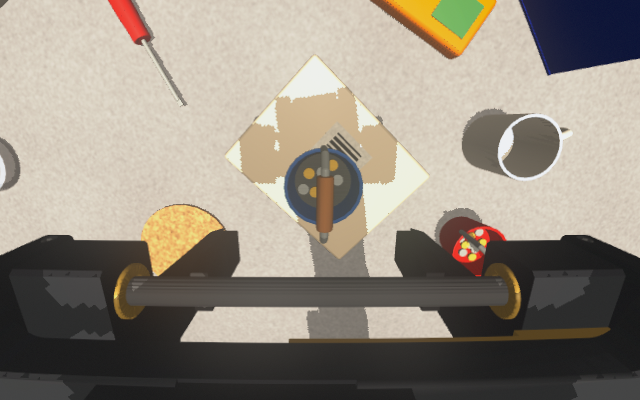

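Wrist view: the grip bar is at (325,205), midway between the fingers and parallel to the pads. The barcode is visible at (345,147).

>>> step_arm --rows '[0,0,0,0,0.002,0.03,1,0,0,0,0,0.002,0.05,1,0,0,0,0,0.002,0.05,1,0,0,0,0,0.002,0.05,1]'

```text
clock: 1.48
tcp_pos: [0.475, -0.2658, 0.25]
eef_rot: [0.962, -0.273, -0.001, -0.0]
force: [-0.5, -0.6, 0.3]
grip_width: 0.999
grip_force: 0.0
```

```bash
python3 - <<'E'
from h import *
s=r.read_state(); print(s["tcp_pos"],R.from_quat(s["eef_rot"]).as_matrix().round(4)); print(local([.4763,-.2655,.209]))
E
```

```text
[ 0.47500595 -0.26583338  0.25004338] [[ 8.511e-01 -5.250e-01 -2.400e-03]
 [-5.250e-01 -8.511e-01  1.000e-03]
 [-2.600e-03  4.000e-04 -1.000e+00]]
[ 0.00103419 -0.00097959  0.04104041]
```

>>> step_arm --rows '[0,0,0,0.001,-0.001,0.025,1,0,0,0,0.001,-0.001,0.041,1,0,0,0,0.001,-0.001,0.041,1,0,0,0,0.001,-0.001,0.041,0,0,0,0,0.001,-0.001,0.041,0,0,0,0,0.001,-0.001,0.041,0,0,0,0,0.001,-0.001,0.041,0,0,0,0,0.001,-0.001,0.041,0,0,0,0,0.001,-0.001,0.041,0,0,0,0,0.001,-0.001,0.041,0,0,0,0,0.001,-0.001,0.041,0,0,0,0,0.001,-0.001,0.041,0]' --squeeze 40

```text
clock: 2.48
tcp_pos: [0.4772, -0.2655, 0.2097]
eef_rot: [0.962, -0.273, -0.0, -0.0]
force: [0.4, -0.6, 0.4]
grip_width: 0.34
grip_force: 0.0
```

>>> step_arm --rows '[0,0,0,0,0,0,0,0,0,0,0,0,0,0,0,0,0,0,0,0,0,0,0,0,0,0,0,0,0,0,0,0,0,0,0,0,0,0,0,0,0,0]'

```text
clock: 2.98
tcp_pos: [0.4771, -0.2657, 0.2097]
eef_rot: [0.962, -0.273, -0.0, 0.0]
force: [-0.3, -1.1, -0.2]
grip_width: 0.133
grip_force: 39.9
```

>>> step_arm --rows '[0,0,0,0,0,-0.01,0,0,0,0,0,0,-0.02,0,0,0,0,0,0,-0.035,0,0,0,0,0,0,-0.05,0,0,0,0,0,0,-0.06,0,0,0,0,0,0,-0.06,0,0,0,0,0,0,-0.06,0,0,0,0,0,0,-0.06,0]'

```text
clock: 3.65
tcp_pos: [0.4768, -0.2653, 0.2692]
eef_rot: [0.962, -0.273, -0.001, -0.0]
force: [-1.1, 0.1, -3.1]
grip_width: 0.137
grip_force: 40.0
```

```bash
python3 - <<'E'
from h import *
print(local([.477,-.006,.26]))
E
```

```text
[-0.13589769 -0.22085812  0.00929163]
```

>>> step_arm --rows '[0,0,0,-0.007,-0.011,0,0,0,0,0,-0.02,-0.033,0,0,0,0,0,-0.035,-0.057,0,0,0,0,0,-0.05,-0.081,0,0,0,0,0,-0.065,-0.105,0,0,0,0,0,-0.08,-0.13,0,0,0,0,0,-0.095,-0.154,0,0,0,0,0,-0.11,-0.179,0,0,0,0,0,-0.122,-0.199,0,0,0,0,0,-0.131,-0.213,0,0,0,0,0,-0.136,-0.221,0,0,0,0,0,-0.136,-0.221,0,0]'

```text
clock: 4.65
tcp_pos: [0.4768, -0.0033, 0.2693]
eef_rot: [0.963, -0.271, -0.001, -0.0]
force: [0.5, -0.4, -2.3]
grip_width: 0.14
grip_force: 40.0
```

>>> step_arm --rows '[0,0,0,0,0,0.01,0,0,0,0,0,0,0.03,0,0,0,0,0,0,0.055,0,0,0,0,0,0,0.08,0,0,0,0,0,0,0.1,0,0,0,0,0,0,0.115,0,0,0,0,0,0,0.125,0,0,0,0,0,0,0.13,0,0,0,0,0,0,0.132,0,0,0,0,0,0,0.132,0,0,0,0,0,0,0.132,0]'

```text
clock: 5.57
tcp_pos: [0.478, -0.0063, 0.1383]
eef_rot: [0.962, -0.273, 0.001, -0.0]
force: [-0.8, 0.3, -2.7]
grip_width: 0.138
grip_force: 40.0
```

```bash
python3 - <<'E'
from h import *
s=r.read_state();print(s["tcp_pos"],s["force"])
im=viewer.grab_frame("scene")[:,:,::-1].copy();im2=viewer.grab_frame("side")[:,:,::-1].copy()
cv2.imwrite("pics/sc1.png",im);cv2.imwrite("pics/sd1.png",im2)
cv2.imwrite("pics/c1.png",np.hstack([cv2.resize(x,(400,400),interpolation=cv2.INTER_CUBIC) for x in (im[140:270,250:380],im2[150:280,270:400])]))
E
```

```text
[ 0.47801668 -0.00630018  0.13831091] [-0.78693801  0.28366052 -2.72232709]
```

View pics/c1.png

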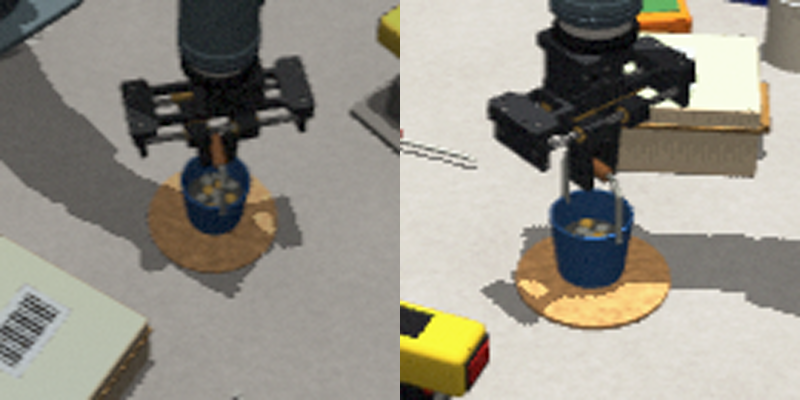

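The pail hangs upright over the middle of the mat, about 7 mm up. I'll lower it and release.

>>> step_arm --rows '[0,0,0,0,0,0.003,0,0,0,0,0,0,0.006,0,0,0,0,0,0,0.0075,0,0,0,0,0,0,0.0085,0,0,0,0,0,0,0.0085,0,0,0,0,0,0,0.0085,0]'

```text
clock: 6.17
tcp_pos: [0.4781, -0.0063, 0.1304]
eef_rot: [0.962, -0.273, 0.001, 0.0]
force: [-3.8, -0.8, 12.7]
grip_width: 0.133
grip_force: 39.0
```

Contact made (upward push of 12.7 N). Backing off slightly, then opening.

>>> step_arm --rows '[0,0,0,0,0,-0.0005,0,0,0,0,0,0,-0.0005,0.2,0,0,0,0,0,-0.0005,0.45,0,0,0,0,0,-0.0005,0.6,0,0,0,0,0,-0.0005,0.6,0,0,0,0,0,-0.0005,0.6,0,0,0,0,0,-0.0005,0.6,0,0,0,0,0,-0.0005,0.6,0,0,0,0,0,-0.0005,0.6,0,0,0,0,0,-0.0005,0.6]'

```text
clock: 7.0
tcp_pos: [0.4774, -0.0061, 0.1297]
eef_rot: [0.962, -0.273, -0.0, 0.0]
force: [0.0, 0.2, -0.9]
grip_width: 0.6
grip_force: 0.0
```

>>> step_arm --rows '[0,0,0,0,0,-0.02,0.6,0,0,0,0,0,-0.05,1,0,0,0,0,0,-0.08,1,0,0,0,0,0,-0.12,1,0,0,0,0,0,-0.15,1,0,0,0,0,0,-0.17,1,0,0,0,0,0,-0.17,1,0,0,0,0,0,-0.17,1]'

```text
clock: 7.67
tcp_pos: [0.4779, -0.0061, 0.3005]
eef_rot: [0.962, -0.273, 0.001, -0.0]
force: [0.1, -0.5, -0.3]
grip_width: 1.005
grip_force: 0.0
```

```bash
python3 - <<'E'
from h import *
print(r.read_state()["tcp_pos"]); print(local([.51,.255,.30]))
E
```

```text
[ 0.47788875 -0.0061204   0.30046345]
[-0.10973396 -0.2391096   0.00052016]
```

>>> step_arm --rows '[0,0,-4,-0.01,-0.022,0,1,0,0,-10,-0.11,-0.24,0,1,0,0,-16,-0.11,-0.24,0,1,0,0,-22,-0.11,-0.24,0,1,0,0,-28,-0.11,-0.24,0,1,0,0,-31,-0.11,-0.24,0,1,0,0,-31,-0.11,-0.24,0,1,0,0,-31,-0.11,-0.24,0,1,0,0,-31,-0.11,-0.24,0,1,0,0,-31,-0.11,-0.24,0,1,0,0,-31,-0.11,-0.24,0,1,0,0,-31,-0.11,-0.24,0,1]'

```text
clock: 8.67
tcp_pos: [0.5099, 0.254, 0.2993]
eef_rot: [1.0, -0.007, -0.0, 0.001]
force: [-0.8, 0.8, -0.0]
grip_width: 0.999
grip_force: 0.0
```

```bash
python3 - <<'E'
from h import *
s=r.read_state(); im=viewer.grab_frame("wrist")[:,:,::-1].copy(); cv2.imwrite("pics/w2.png",im)
print(s["tcp_pos"],s["joint_pos"],R.from_quat(s["eef_rot"]).as_matrix().round(3)); tcp=(s["tcp_pos"],s["eef_rot"])
for k in blobs(im,(20,120,80),(35,255,255),100)[:3]:
    p=plane("wrist",k.reshape(-1,2),.154,tcp); print(cv2.boundingRect(k),cv2.minAreaRect(p[:,:2].astype(np.float32)))
# pail and label from the scene/side
for n in("scene","side"):
    f=viewer.grab_frame(n)[:,:,::-1].copy(); cv2.imwrite(f"pics/{n}2.png",f)
    roi=(285,150,70,80) if n=="scene" else (295,170,75,90)
    k=blobs(f,(5,100,60),(18,255,255),8,(300,180,45,28) if n=="scene" else (310,190,45,30))
    for c in k[:2]: print(n,"grip",cv2.minAreaRect(c), cv2.minAreaRect(plane(n,c.reshape(-1,2),.126)[:,:2].astype(np.float32)))
E
```

```text
[0.50993445 0.25404399 0.29927002] [-0.25515296  0.38680452 -0.37226167  1.69706048  0.15628629  1.08808211
 -2.26010405] [[ 1.    -0.014 -0.001]
 [-0.014 -1.    -0.001]
 [-0.001  0.001 -1.   ]]
(275, 124, 52, 95) ((0.5275143980979919, 0.2705398201942444), (0.04811059311032295, 0.09229973703622818), 87.7762222290039)
(441, 176, 51, 55) ((0.49160441756248474, 0.11122621595859528), (0.07180353999137878, 0.028463520109653473), 45.51958084106445)
(463, 138, 71, 31) ((0.5467977523803711, 0.07763318717479706), (0.07400539517402649, 0.023524008691310883), 81.6598129272461)
scene grip ((304.5, 202.5), (9.0, 9.0), 90.0) ((0.4845619797706604, -0.07798024266958237), (0.028592895716428757, 0.035113077610731125), 47.18937301635742)
scene grip ((319.45001220703125, 188.84999084472656), (11.384199142456055, 4.110960960388184), 71.56504821777344) ((0.4764699935913086, -0.005344666540622711), (0.013651765882968903, 0.046168528497219086), 55.1293830871582)
side grip ((331.8077087402344, 204.53843688964844), (13.035452842712402, 4.437601566314697), 33.690067291259766) ((0.478591650724411, -0.008125640451908112), (0.017418313771486282, 0.05383722484111786), 58.7446403503418)
side grip ((345.5, 190.5), (1.0, 17.0), 90.0) ((0.4639788866043091, -0.09122297167778015), (0.049898453056812286, 0.005444427486509085), 19.22478485107422)
```

View pics/w2.png

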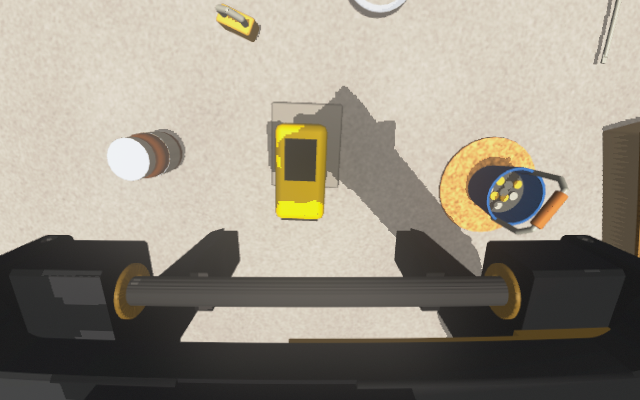

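Wrist view: the yellow head is at (301,171), its window end (bottom, y≈218) faces the robot, and the pail stands inside the mat at (515,190). Next is a hover over the scanner.

>>> step_arm --rows '[0,0,1.4,0.023,-0.017,0.03,1,0,0,1.4,0.023,-0.017,0.06,1,0,0,1.4,0.023,-0.017,0.09,1,0,0,1.4,0.023,-0.017,0.1,1,0,0,1.4,0.023,-0.017,0.1,1,0,0,1.4,0.023,-0.017,0.1,1]'

```text
clock: 9.32
tcp_pos: [0.5332, 0.2726, 0.2005]
eef_rot: [1.0, -0.018, 0.0, -0.0]
force: [0.5, 0.6, 0.2]
grip_width: 0.998
grip_force: 0.0
```

```bash
python3 - <<'E'
from h import *
s=r.read_state(); im=viewer.grab_frame("wrist")[:,:,::-1].copy(); cv2.imwrite("pics/w3.png",im)
print(s["tcp_pos"],R.from_quat(s["eef_rot"]).as_matrix().round(3)); tcp=(s["tcp_pos"],s["eef_rot"])
for k in blobs(im,(20,120,80),(35,255,255),300)[:3]:
    p=plane("wrist",k.reshape(-1,2),.154,tcp); print(cv2.boundingRect(k),cv2.minAreaRect(p[:,:2].astype(np.float32)))
print(local([.5335,.2705,.136]))
E
```

```text
[0.53323208 0.27261958 0.20046746] [[ 0.999 -0.036  0.   ]
 [-0.036 -0.999  0.   ]
 [ 0.    -0.    -1.   ]]
(283, 158, 79, 120) ((0.5375732183456421, 0.2707672715187073), (0.04775359854102135, 0.08109204471111298), 87.2294692993164)
(489, 158, 117, 83) ((0.5495061278343201, 0.12974201142787933), (0.04482479766011238, 0.07691805064678192), 27.934661865234375)
(199, 0, 50, 33) ((0.6583526134490967, 0.3195900619029999), (0.025558555498719215, 0.012194143608212471), 64.93403625488281)
[-0.00036504  0.00263835  0.06545256]
```

>>> step_arm --rows '[0,0,0.3,0,0.002,0.02,1,0,0,0.3,0,0.002,0.045,1,0,0,0.3,0,0.002,0.065,1,0,0,0.3,0,0.002,0.065,0.5,0,0,0.3,0,0.002,0.065,0.5,0,0,0.3,0,0.002,0.065,0.5,0,0,0.3,0,0.002,0.065,0.5,0,0,0.3,0,0.002,0.065,0.5,0,0,0.3,0,0.002,0.065,0.5,0,0,0.3,0,0.002,0.065,0.5,0,0,0.3,0,0.002,0.065,0.5,0,0,0.3,0,0.002,0.065,0.5]' --squeeze 15

```text
clock: 10.37
tcp_pos: [0.5336, 0.2709, 0.1358]
eef_rot: [1.0, -0.021, 0.001, -0.0]
force: [-0.7, -0.6, 6.7]
grip_width: 0.572
grip_force: 15.0
```

>>> step_arm --rows '[0,0,0,0,0,0,0.3,0,0,0,0,0,0,0.3,0,0,0,0,0,0,0.3,0,0,0,0,0,0,0.3,0,0,0,0,0,0,0.3]'

```text
clock: 10.78
tcp_pos: [0.5336, 0.2709, 0.1358]
eef_rot: [1.0, -0.021, 0.001, -0.0]
force: [-0.6, -0.7, 7.1]
grip_width: 0.565
grip_force: 15.0
```

>>> step_arm --rows '[0,0,0,0,0,0,0,0,0,0,0,0,0,0,0,0,0,0,0,0,0,0,0,0,0,0,-0.005,0,0,0,0,0,0,-0.015,0,0,0,0,0,0,-0.03,0]' --squeeze 55

```text
clock: 11.28
tcp_pos: [0.5318, 0.2701, 0.1642]
eef_rot: [1.0, -0.02, -0.001, 0.001]
force: [-0.3, -0.9, -1.5]
grip_width: 0.563
grip_force: 54.9
```

>>> step_arm --rows '[0,0,0,0,0,-0.015,0,0,0,0,0,0,-0.03,0,0,0,0,0,0,-0.05,0,0,0,0,0,0,-0.07,0,0,0,0,0,0,-0.09,0,0,0,0,0,0,-0.11,0,0,0,0,0,0,-0.125,0,0,0,0,0,0,-0.13,0,0,0,0,0,0,-0.13,0,0,0,0,0,0,-0.13,0]'

```text
clock: 12.12
tcp_pos: [0.5325, 0.2704, 0.2942]
eef_rot: [1.0, -0.021, -0.0, 0.0]
force: [0.2, -0.4, -2.1]
grip_width: 0.564
grip_force: 54.9
```

```bash
python3 - <<'E'
from h import *
s=r.read_state();print(s["tcp_pos"],s["joint_pos"])
im=viewer.grab_frame("scene")[:,:,::-1].copy();im2=viewer.grab_frame("side")[:,:,::-1].copy()
cv2.imwrite("pics/sc4.png",im);cv2.imwrite("pics/sd4.png",im2)
cv2.imwrite("pics/c4.png",np.hstack([cv2.resize(x,(400,400),interpolation=cv2.INTER_CUBIC) for x in (im[80:240,210:370] if 0 else im[60:220,310:470],im2[150:310,200:360])]))
# label: white/black patch on box top in scene -> bounding of non-cream inside box
for n,f in(("scene",im),("side",im2)):
    hsv=cv2.cvtColor(f,cv2.COLOR_BGR2HSV)
    x,y,w,h=(225,222,60,50) if n=="scene" else (335,161,45,24)
    sub=f[y:y+h,x:x+w]; cv2.imwrite(f"pics/lab_{n}.png",cv2.resize(sub,None,fx=8,fy=8,interpolation=cv2.INTER_NEAREST))
    dk=(hsv[y:y+h,x:x+w,2]<90); yy,xx=np.where(dk); print(n,dk.sum(),hsv[y:y+h,x:x+w].reshape(-1,3).mean(0))
    if dk.sum():
        p=plane(n,np.c_[xx+x,yy+y],.085); q=cv2.minAreaRect(p[:,:2].astype(np.float32));print(q)
a=cv2.imread("pics/lab_scene.png");cv2.imwrite("pics/lab.png",a)
E
```

```text
[0.53248076 0.27040995 0.29418184] [-0.27763063  0.43945337 -0.36230044  1.63163413  0.16978013  1.10256558
 -2.29728051]
scene 195 [ 44.65666667  24.11766667 170.47      ]
((0.5278794765472412, -0.3176557719707489), (0.14248628914356232, 0.14290070533752441), 86.08072662353516)
side 22 [ 42.6962963   14.04074074 236.66203704]
((0.4814947545528412, -0.2759906053543091), (0.03136153891682625, 0.05997094511985779), 12.597156524658203)
```

View pics/c4.png

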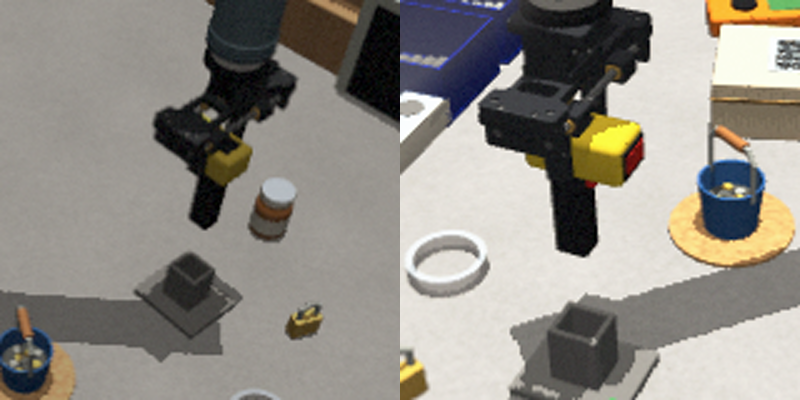

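The scanner is out of the pocket, hanging straight, with the pail upright on the mat. Next: refine the label position and compute the final pose.

```bash
cat > goal.py <<'E'
from h import *
def goal(L,th=40,d=.10,up=0,az=None,w=(-.056,0,.003)):
    az=np.arctan2(L[1],L[0]) if az is None else np.radians(az); t=np.radians(th)
    o=np.array([np.cos(az),np.sin(az),0]);z=np.array([0,0,1.])
    X=o*np.cos(t)+z*np.sin(t);Z=o*np.sin(t)-z*np.cos(t);M=np.c_[X,np.cross(Z,X),Z]
    return np.array(L)+d*X-M@np.array(w)+up*z,M
def report(p,M):
    s=r.read_state();C=R.from_quat(s["eef_rot"])
    print("turn",np.degrees((C.inv()*R.from_matrix(M)).as_rotvec()).round(2),"shift",local(p).round(4),"goal",p.round(4))
E
python3 - <<'E'
from goal import *
f=cv2.imread("pics/sc4.png"); g=cv2.cvtColor(f,cv2.COLOR_BGR2HSV)[:,:,2]
x,y,w,h=235,228,36,34; yy,xx=np.where(g[y:y+h,x:x+w]<110)
p=plane("scene",np.c_[xx+x,yy+y],.085); print(len(p),cv2.minAreaRect(p[:,:2].astype(np.float32)))
L=[.482,-.275,.085]
report(*goal(L,up=.12))
E
```

```text
117 ((0.48391276597976685, -0.2774607837200165), (0.03768515959382057, 0.07171789556741714), 13.280068397521973)
turn [-9.45 39.32 26.26] shift [ 0.0766  0.6008 -0.0136] goal [ 0.5841 -0.3333  0.3076]
```

>>> step_arm --rows '[0,0,0,0,0.01,-0.02,0,0,0,3,0.01,0.04,-0.035,0,0,0,6,0.01,0.07,-0.04,0,-1,4,9,0.02,0.105,-0.04,0,-2,8,12,0.02,0.14,-0.04,0,-3,12,15,0.03,0.175,-0.04,0,-4,16,18,0.03,0.21,-0.04,0,-5,20,20,0.04,0.245,-0.04,0,-6,24,22,0.04,0.28,-0.04,0,-7,28,24,0.05,0.31,-0.04,0,-7,28,24,0.05,0.33,-0.04,0,-7,28,24,0.05,0.33,-0.04,0]'

```text
clock: 13.22
tcp_pos: [0.5671, -0.0661, 0.3329]
eef_rot: [0.942, -0.228, 0.237, 0.067]
force: [-0.4, -0.7, -1.8]
grip_width: 0.556
grip_force: 54.9
```

```bash
python3 - <<'E'
from goal import *
print(r.read_state()["joint_pos"].round(2)); report(*goal([.483,-.276,.085],up=.12))
E
```

```text
[-0.03  0.13 -0.09  2.02  0.52  0.64 -2.53]
turn [-0.41 11.5   2.5 ] shift [0.1086 0.2292 0.0926] goal [ 0.5851 -0.3343  0.3076]
```

>>> step_arm --rows '[0,1,0,0.01,0.015,0.01,0,0,3,0.5,0.022,0.045,0.018,0,0,5,1,0.038,0.08,0.032,0,0,7,1.5,0.055,0.115,0.046,0,0,9,2,0.07,0.15,0.06,0,0,10,2,0.088,0.185,0.075,0,0,11.5,2.5,0.1,0.21,0.085,0,0,11.5,2.5,0.109,0.229,0.093,0,0,11.5,2.5,0.109,0.229,0.093,0,0,11.5,2.5,0.109,0.229,0.093,0]'

```text
clock: 14.05
tcp_pos: [0.5879, -0.3319, 0.3069]
eef_rot: [0.908, -0.241, 0.332, 0.082]
force: [1.0, 1.1, -2.5]
grip_width: 0.559
grip_force: 54.9
```

```bash
python3 - <<'E'
from goal import *
print(r.read_state()["joint_pos"].round(2)); report(*goal([.483,-.276,.085],up=.0))
im=viewer.grab_frame("scene")[:,:,::-1].copy();im2=viewer.grab_frame("side")[:,:,::-1].copy()
cv2.imwrite("pics/sc5.png",im);cv2.imwrite("pics/sd5.png",im2)
cv2.imwrite("pics/c5.png",np.hstack([cv2.resize(x,(400,400),interpolation=cv2.INTER_CUBIC) for x in (im[140:320,170:350],im2[50:230,270:450])]))
E
```

```text
[ 0.59  0.29 -0.2   2.    0.57  0.2  -2.19]
turn [-0.64  0.04 -0.16] shift [-0.0776  0.0047  0.0907] goal [ 0.5851 -0.3343  0.1876]
```

View pics/c5.png

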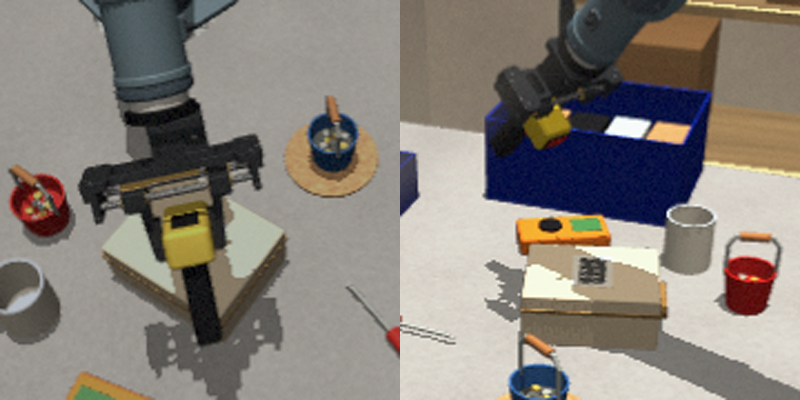

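The tilted scanner now hovers above the label with nothing in the way. Joint 6 is near its limit, so I'll descend at about 36° slant.

```bash
python3 - <<'E'
from goal import *
report(*goal([.483,-.276,.085],th=36,d=.105))
s=r.read_state(); f=cv2.imread("pics/sd5.png")
for c in blobs(f,(170,90,50),(180,255,255),3,(310,95,40,30))+blobs(f,(0,120,50),(8,255,255),3,(310,95,40,30)):
    M=cv2.moments(c);uv=(M["m10"]/M["m00"],M["m01"]/M["m00"]);o,d=ray("side",uv)
    w=s["tcp_pos"]+R.from_quat(s["eef_rot"]).apply([-.056,0,.003]);d=d[0]/np.linalg.norm(d[0])
    e=o+d*((w-o)@d)-w; print(uv,cv2.contourArea(c),"miss in tool axes",R.from_quat(s["eef_rot"]).inv().apply(e).round(4))
E
```

```text
turn [-0.88 -4.05  0.17] shift [-0.0733  0.0094  0.1026] goal [ 0.5946 -0.3397  0.1821]
(339.5, 113.29166666666666) 4.0 miss in tool axes [-0.0012  0.0002  0.0002]
```

>>> step_arm --rows '[0,-1,0,-0.006,0,0.008,0,0,-2,0,-0.018,0.002,0.025,0,0,-3,0,-0.03,0.003,0.042,0,0,-4,0,-0.042,0.004,0.06,0,0,-4,0,-0.054,0.005,0.077,0,0,-4,0,-0.064,0.005,0.09,0,0,-4,0,-0.07,0.006,0.098,0,0,-4,0,-0.073,0.006,0.102,0,0,-4,0,-0.073,0.006,0.102,0,0,-4,0,-0.073,0.006,0.102,0,0,-4,0,-0.073,0.006,0.102,0]'

```text
clock: 15.07
tcp_pos: [0.6005, -0.3425, 0.1949]
eef_rot: [0.923, -0.24, 0.292, 0.07]
force: [0.9, 0.1, -1.8]
grip_width: 0.563
grip_force: 54.9
```

```bash
cat > chk.py <<'E'
from goal import *
s=r.read_state();print(s["joint_pos"].round(3),np.abs(s["joint_vel"]).max().round(4)); report(*goal([.483,-.276,.085],th=36,d=.105))
C=R.from_quat(s["eef_rot"]);w=s["tcp_pos"]+C.apply([-.056,0,.003])
print("window",w.round(4),"label in window frame (tool axes)",C.inv().apply(np.array([.483,-.276,.085])-w).round(4),"slant",np.degrees(np.arcsin(C.as_matrix()[2,0])).round(1))
E
python3 chk.py
```

```text
[ 0.713  0.511 -0.343  1.966  1.205  0.192 -2.757] 0.0074
turn [-1.    1.03  0.26] shift [-0.0127  0.0006  0.0068] goal [ 0.5946 -0.3397  0.1821]
window [ 0.562  -0.3208  0.1604] label in window frame (tool axes) [-1.176e-01 -1.000e-04  9.700e-03] slant 35.0
```

Joints 6 and 7 are at their limits. I'll ease the slant to about 30° to move them away.

```bash
python3 - <<'E'
from goal import *
report(*goal([.483,-.276,.085],th=30,d=.11))
E
```

```text
turn [-0.99 -4.97  0.32] shift [-0.008   0.0009  0.0241] goal [ 0.6065 -0.3466  0.1706]
```

>>> step_arm --rows '[0,-1.5,0,0,0,0,0,0,-3,0,0,0,0.004,0,0,-5,0,-0.002,0,0.009,0,0,-5,0,-0.005,0.001,0.014,0,0,-5,0,-0.008,0.001,0.019,0,0,-5,0,-0.008,0.001,0.024,0,0,-5,0,-0.008,0.001,0.024,0,0,-5,0,-0.008,0.001,0.024,0]'

```text
clock: 15.73
tcp_pos: [0.6057, -0.3465, 0.1692]
eef_rot: [0.935, -0.242, 0.251, 0.059]
force: [-0.8, 0.2, -2.2]
grip_width: 0.562
grip_force: 54.9
```

```bash
sed -i 's/th=36,d=.105/th=30,d=.11/' chk.py; python3 chk.py
```

```text
[ 0.824  0.598 -0.494  1.889  1.028  0.321 -2.528] 0.0149
turn [-0.95  0.13  0.45] shift [ 0.0014 -0.0003 -0.0008] goal [ 0.6065 -0.3466  0.1706]
window [ 0.5646 -0.3235  0.1387] label in window frame (tool axes) [-0.1086 -0.0016 -0.0005] slant 29.9
```

```bash
python3 - <<'E'
from goal import *
s=r.read_state(); C=R.from_quat(s["eef_rot"])
im=viewer.grab_frame("scene")[:,:,::-1].copy();im2=viewer.grab_frame("side")[:,:,::-1].copy()
def proj(n,p):
    m=viewer.camera_model(n);return cv2.projectPoints(np.array(p),np.array(m["rvec"]),np.array(m["tvec"]),np.array(m["intrinsics"]),np.array(m["distortion"]))[0].reshape(-1,2)
# window, handle-end rim corners, label
P=[s["tcp_pos"]+C.apply(q) for q in ([-.056,0,.003],[-.0085,.014,.124],[-.0085,-.014,.124],[.0255,.014,.124],[.0255,-.014,.124])]+[np.array([.483,-.276,.085])]
out=[]
for n,f,(x,y) in(("scene",im,(190,190)),("side",im2,(300,90))):
    c=cv2.resize(f[y:y+120,x:x+120],(400,400),interpolation=cv2.INTER_CUBIC)
    for u in proj(n,P): cv2.circle(c,tuple(int(v) for v in (u-[x,y]+.5)*400/120),3,(255,0,255),-1)
    out.append(c)
cv2.imwrite("pics/c6.png",np.hstack(out))
E
```

```text
(no output)
```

View pics/c6.png

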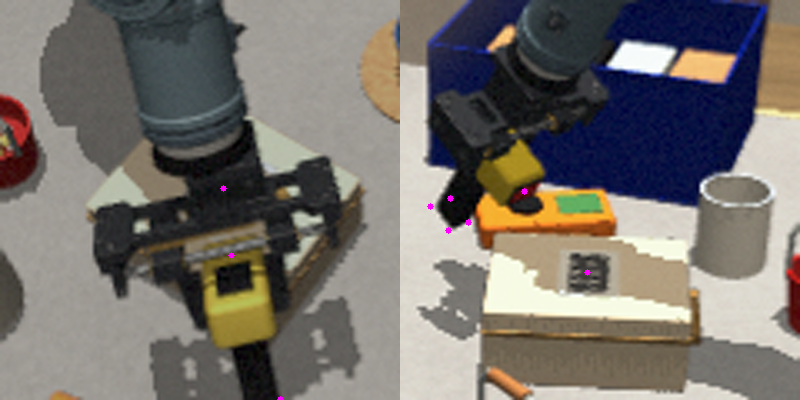

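The label dot is at the centre of the barcode. The predicted window and handle end fall on the real ones, so the grasp held. I'll add 2.5° of slant for margin while keeping the aim.

```bash
sed -i 's/th=30,d=.11/th=32.5,d=.105/' chk.py; python3 chk.py
```

```text
[ 0.825  0.598 -0.495  1.889  1.028  0.321 -2.528] 0.0093
turn [-0.97  2.59  0.42] shift [-0.0044 -0.0005 -0.0075] goal [ 0.5995 -0.3426  0.174 ]
window [ 0.5649 -0.3236  0.1392] label in window frame (tool axes) [-0.1091 -0.0015 -0.0002] slant 29.9
```

>>> step_arm --rows '[0,0.8,0,-0.001,0,-0.002,0,0,1.6,0,-0.003,0,-0.005,0,0,2.5,0,-0.004,0,-0.0075,0,0,2.5,0,-0.004,0,-0.0075,0,0,2.5,0,-0.004,0,-0.0075,0,0,2.5,0,-0.004,0,-0.0075,0,0,2.5,0,-0.004,0,-0.0075,0,0,2.5,0,-0.004,0,-0.0075,0]'

```text
clock: 16.5
tcp_pos: [0.5996, -0.3437, 0.174]
eef_rot: [0.929, -0.241, 0.271, 0.064]
force: [-0.8, -0.5, -1.9]
grip_width: 0.563
grip_force: 54.9
```

```bash
python3 chk.py
```

```text
[ 0.765  0.56  -0.409  1.94   1.149  0.241 -2.677] 0.0047
turn [-0.97  0.12  0.34] shift [-0.0006 -0.001  -0.0003] goal [ 0.5995 -0.3426  0.174 ]
window [ 0.5598 -0.3213  0.1415] label in window frame (tool axes) [-0.1055 -0.0019 -0.    ] slant 32.4
```

Aim is within 2 mm at 10.5 cm, slant 32.4°, at rest with joints inside their ranges. Handing in.

```bash
python3 -c "
from station import r
print(r.hand_in())"
```

```text
the job is handed in; nothing more can be done
None
```

I handed the job in (the hand-in returned no verdict): the pail stands upright on the cork mat, and the gripper holds the scanner clear of everything, by my measurements aimed within 2 mm of the label's middle from 10.5 cm; the slant is 32°, inside the allowed 25–60° but short of 45° because joints 6 and 7 reached their limits.

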